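# Load a waffle into the toaster and hold its lever down at the third click

## Robot

A 6-joint arm with a two-finger parallel gripper is mounted at the origin on the work surface. World frame = base frame: x ahead of the robot, y to its left, z up, the work surface at z = 0. Lengths are in mm, angles in rad, forces in N, time in s.
With the tool pointing down it reaches from about 350 to 975 mm from the base axis. Payload 7.1 kg.
Tool frame: the origin (TCP) lies at the very end of the fingers, on their centre line; the grasp point (between the pads) lies ctrl.hold_point_z behind it (ctrl.hold_point_z is the distance from the TCP to the grasp point, in mm); z points along the fingers, y is the line along which they close (so a half turn about z gives the same grasp; the last joint's range is limited). The gripper opens to 88 mm and grips with 3 to 60 N. Pads are 20 mm wide; open, the fingers measure 115 mm over their backs; the gripper's body (75 mm by 178 mm) begins 61 mm behind the grasp point.
Start: joints at [-1.175, 0.423, 1.63, -0, 1.089, -0.019], TCP at [251.895, -571.974, 222.675] pointing down, gripper open.
Joint ranges: [-3, 3], [-0.9, 2.11], [0.09, 2.58], [-1.31, 4.45], [0.11, 2.69], [-2.54, 2.54]. Speed limits (rad/s): [2.39, 2.39, 3.01, 3.14, 3.14, 3.14].

## Interface

Orientations are given as a rotation vector (axis times angle).
In Python, from workcell import ctrl gives the robot as it stands. The module is installed in compiled form; this text tells all that it offers.
- The arm moves only by the shell command python3 -m creep 'ROWS'. ROWS is JSON, a list of rows, each an object with "translation": the shift along the tool's x, y, z in mm, a list of three; "angular": the turn, a rotation vector about the tool's x, y, z in rad, a list of three; "jaw": the opening, from 0 (shut) to 1 (fully open). A call has exactly 8 rows; each row is the pose to reach, as a shift and turn from the pose commanded when the call began, along the tool's axes at that moment; what a row does not reach only later rows make up. A row lasts 1/8 s, in which the tool goes at most 62.5 mm and 10.7 degrees, less where a joint would pass 70% of its speed; a pose out of reach is approached as far as the arm can. A call with a gripper value outside its range is refused whole. The fingers move at their own pace and stop on an object; the grip force is fixed at half the most. Time passes only in rows, so rows that repeat a pose let the fingers close, or fill a call up. It gives the time, the measured TCP pose, the force, the opening and the grip force at its end, in the units of the state.
- ctrl.get_obs(): the state, without advancing time (a new reading comes with each control period).
- ctrl.get_image(name): name is "side" or "top"; returns the picture (480x640x3 uint8, red, green, blue); there is no depth.
- ctrl.camera_info(name): a dict with "camera_matrix" (3x3 intrinsics, pixels), "world_from_camera" (4x4, takes a point from camera to world coordinates). Camera axes: x right, y up, looking along -z (the intrinsics and any distortion apply to the point x, -y, -z); pixel columns grow to the right and rows downward; lengths in mm; the calibration is good to about 2 mm. A picture is of the moment at which its call begins. camera_info takes no time and is no camera call.
- ctrl.close_job(): hands the job in; it is judged then, once.
Trained networks look in the newest picture that a camera, given by its name, has taken for a name from the list of things; names that differ only in an ending like _2 or _b are one class to them, and where a whole thing is asked for, a point or a joint stands for the part that bears it (a point fixed in the world has none). Each returns a list of dicts, best first, with "score" (0 to 1); they miss things now and then, are a little off and sometimes report something else, mostly with a low value. They report only what shows in the picture. A call takes as long as a camera call.
- ctrl.look_for(camera, label): "rect" ([left, top, right, bottom] in pixels, round what is visible of it).
The state is a dict: "t": time; "qpos": joint angles; "qvel": joint speeds; "joint_torque": joint torques, N m; "ee_pos": TCP position; "orientation": TCP orientation; "ft_force": force on the tool from outside, world axes, zero at the start; "moment": the same for the moment, N m; "width": finger opening in mm; "grasp_force": force on a finger pad.
Only numpy, scipy, OpenCV 4.12 (cv2) and the standard library are available. Lean on these libraries where they do the work, as an engineer would, in place of code of your own. Each camera call takes 0.05 s, during which the arm holds its last target. There are 200 camera calls.

## Task

Take the frozen waffle out of the white freezer tub and stand it on edge in the toaster's empty slot, lowering it onto the carriage instead of dropping it, and let go of it. Then push the toaster's lever down with the gripper past its first two clicks to the third, and finish there, still holding the lever down against its spring. Leave the other waffle in its slot, the crispbread in the tub, and the mug, jam jar and salt shaker where they are.

Things in the scene. Friction and masses are not known exactly. Their poses are not given: they have to be found in the camera images.
- waffle_mid (a point): The waffle to load: a square, stiff golden-brown waffle with a grid of ribs, 112 x 112 mm and 18 mm thick, about 70 g, standing upright on edge in one of the two END compartments of the white tub (which end varies; the crispbread is in the other). The point is its centre, 56 mm above its lower edge; its x axis is its thickness (normal to the faces), y along its width, z up. Its upper 61 mm stand clear of the tub.
- waffle: The same waffle; this origin is the middle of its lower edge, 56 mm under waffle_mid, axes the same.
- tub: White plastic freezer tub, fixed, 149 x 134 mm, 55 mm high, floor and walls 4 mm thick, with four dividers 47 mm high that make five compartments, each 25 mm wide (along x) and 126 mm long (along y), centres 29 mm apart. Origin: centre of its underside; x across the compartments, z up.
- crispbread_mid (a point): A crispbread slice, darker, smaller than the waffle, 105 x 72 mm and 14 mm thick, on edge in the end compartment of the tub opposite the waffle. The point is its centre. To be left there.
- toaster: Two-slot toaster, black and steel, fixed, 250 mm long (y), 190 mm wide (x), 175 mm high. Two slots run along its y axis, 140 mm long and 26 mm wide, centres 37.5 mm either side of its middle. The near slot (its -x side, towards the robot) is empty; the far slot (+x) holds a waffle. The lever is on its -y end. Origin: centre of its underside, z up.
- slot_near (a point): Centre of the mouth of the empty slot, level with the toaster's top (175 mm above the table). The toaster's axes: x across the slot (26 mm wide), y along it (140 mm long), z up.
- seat_near (a point): Centre of the top of the carriage bar in the empty slot, on which the waffle's lower edge stands: 50 mm under the slot's mouth while the lever is up, and it goes down with the lever. The toaster's axes. A waffle standing there sticks out 62 mm above the toaster (24 mm or more with the lever down).
- seat_far (a point): The same point in the far slot, under the waffle that is already there.
- waffle_in_mid (a point): Centre of the waffle already in the far slot, identical to the other, its upper edge 237 mm above the table (carry the other waffle clear of it); it stays in its slot and rides down with the carriage.
- lever (a joint): Toaster lever, m of downward travel: 0 fully up, 0.038 at the end of its travel. Click stops at 0.012, 0.024 and 0.036 (the third). It springs back up from every one of them when let go. Pressed slowly it takes about 10 N to start, at most about 15 N on the way to the third click, and a push of about 9 to 15 N keeps it there.
- lever_top (a point): Middle of the upper face of the lever's black paddle, the place to press: paddle 46 mm (along the toaster's x) by 44 mm (y) and 12 mm thick, standing out of the toaster's -y end, this point 27 mm out from that end, 160 mm above the table while up, moves straight down with the lever.
- mug_mid (a point): White mug, 80 mm across, 90 mm high; leave alone. Point: its middle, 45 mm up.
- jar_mid (a point): Amber jam jar with steel lid, 68 mm across, 100 mm high; leave alone. Point: its middle, 50 mm up.
- salt_mid (a point): Steel salt shaker, 44 mm across, 70 mm high; leave alone. Point: its middle, 35 mm up.

How it is judged (in metres and radians):
On the way, in this order (a step that is already met when the one before it is completed fails the run):
1. the waffle stands in the empty slot on the raised carriage, let go, the lever still up (x of waffle_mid in the frame of seat_near between -0.014 and 0.014 m and y of waffle_mid in the frame of seat_near between -0.022 and 0.022 m and z of waffle_mid in the frame of seat_near between 0.046 and 0.066 m and angle between waffle_mid's own z axis and vertical below 0.26 rad and contact force between the fingers and waffle below 0.2 N and linear speed of waffle below 0.05 m/s and value of joint lever below 0.005 m), for 0.2 s.
2. the gripper holds the lever at the third click (value of joint lever above 0.033 m and contact force between the fingers and lever above 4 N), for 0.3 s.
At the end, for the whole second after the job is handed in: Waffle on edge on the near carriage bar (within 14 mm across, 22 mm along, tilt under 0.26 rad), untouched and still; lever at the third click (over 0.033) under over 4 N of finger push; other waffle still in the far slot, crispbread within 30 mm of its start (all of step 2 and x of waffle_mid in the frame of seat_near between -0.014 and 0.014 m and y of waffle_mid in the frame of seat_near between -0.022 and 0.022 m and z of waffle_mid in the frame of seat_near between 0.046 and 0.066 m and angle between waffle_mid's own z axis and vertical below 0.26 rad and contact force between the fingers and waffle below 0.2 N and linear speed of waffle below 0.05 m/s and z of waffle_in_mid in the frame of seat_far between 0.046 and 0.066 m and distance of crispbread_mid from where it was at the start of the episode below 0.03 m); the arm keeps its last pose, push and grip.
It fails at once if the waffle is dropped (falls faster than 0.9 m/s out of the gripper, about 40 mm) (linear speed of waffle above 0.9 m/s and contact force between the fingers and waffle below 0.1 N).
It fails at once if the other waffle is pulled out of its slot (z of waffle_in_mid in the frame of seat_far above 0.09 m).
It fails at once if the mug, jam jar or salt shaker is moved more than 30 mm (distance of any of mug_mid, jar_mid, salt_mid from where it was at the start of the episode above 0.03 m).
It also fails if it takes over 42 s, if anything falls off the work surface, if the arm or the gripper's body presses on something with over 40 N, if the wrist force passes 120 N, or if a joint passes its speed limit or range.

## Working session

There is one attempt and no reset: what is moved stays moved. The work goes in short steps, Python scripts to look and compute and a shell command to move; the robot and the scene stay as the last step left them, time stands still between calls to the robot, and variables do not carry over. Pictures are saved under pics/ and viewed, at most 10 in all, crops included, and the job is handed in when it is done.

```bash
mkdir -p pics; python3 - <<'E'
from workcell import ctrl
import cv2,numpy as np
np.set_printoptions(precision=3,suppress=True)
for c in("side","top"):
    im=ctrl.get_image(c); cv2.imwrite(f"pics/{c}0.png",im[:,:,::-1])
    print(c,ctrl.camera_info(c))
    for l in("waffle","tub","toaster","lever","waffle_in_mid","crispbread_mid"):
        print(l,[(np.round(d["rect"]).tolist(),round(d["score"],2)) for d in ctrl.look_for(c,l)[:3]])
print(ctrl.get_obs(),ctrl.hold_point_z)
E
```

```text
side {'camera_matrix': array([[508.68 ,   0.   , 325.934],
       [  0.   , 508.68 , 244.919],
       [  0.   ,   0.   ,   1.   ]]), 'world_from_camera': array([[ -0.933,   0.24 ,  -0.268, 282.373],
       [ -0.36 ,  -0.636,   0.683, 709.297],
       [ -0.007,   0.734,   0.679, 796.115],
       [  0.   ,   0.   ,   0.   ,   1.   ]])}
waffle [([400.0, 152.0, 422.0, 200.0], 0.71), ([315.0, 208.0, 341.0, 224.0], 0.45)]
tub [([353.0, 164.0, 425.0, 223.0], 0.78)]
toaster [([202.0, 208.0, 369.0, 383.0], 0.84)]
lever [([314.0, 208.0, 344.0, 223.0], 0.56)]
waffle_in_mid [([242.0, 206.0, 293.0, 280.0], 0.86)]
crispbread_mid [([354.0, 159.0, 374.0, 190.0], 0.53), ([318.0, 209.0, 341.0, 223.0], 0.39), ([224.0, 429.0, 273.0, 480.0], 0.32)]
top {'camera_matrix': array([[509.136,   0.   , 318.033],
       [  0.   , 509.136, 239.623],
       [  0.   ,   0.   ,   1.   ]]), 'world_from_camera': array([[   0.002,    0.993,   -0.115,  411.998],
       [  -1.   ,    0.001,   -0.01 ,   32.815],
       [  -0.009,    0.115,    0.993, 1196.502],
       [   0.   ,    0.   ,    0.   ,    1.   ]])}
waffle [([447.0, 272.0, 515.0, 287.0], 0.92), ([239.0, 202.0, 353.0, 245.0], 0.38)]
tub [([442.0, 220.0, 507.0, 287.0], 0.71)]
toaster [([202.0, 166.0, 350.0, 280.0], 0.76)]
lever [([237.0, 199.0, 352.0, 245.0], 0.56)]
waffle_in_mid [([240.0, 184.0, 301.0, 207.0], 0.77), ([448.0, 274.0, 513.0, 285.0], 0.74)]
crispbread_mid [([447.0, 224.0, 499.0, 235.0], 0.67)]
{'t': 0.7, 'qpos': array([-1.175,  0.423,  1.63 ,  0.   ,  1.089, -0.019]), 'qvel': array([ 0.001,  0.   ,  0.001, -0.001,  0.002, -0.001]), 'joint_torque': array([  0.   , -54.442, -27.4  ,   0.065,   0.017,  -0.   ]), 'ee_pos': array([ 251.887, -571.968,  222.699]), 'orientation': array([3.074, 0.647, 0.   ]), 'ft_force': array([-0.032, -0.235,  0.768]), 'moment': array([ 0.022, -0.025,  0.043]), 'grasp_force': 0.0, 'width': 87.63446121573936} 18.700000000000003
```

```bash
python3 - <<'E'
import cv2
a=cv2.imread("pics/top0.png")[150:310,180:540]; cv2.imwrite("pics/t0c.png",cv2.resize(a,(800,356),interpolation=cv2.INTER_CUBIC))
a=cv2.imread("pics/side0.png")[130:400,150:450]; cv2.imwrite("pics/s0c.png",cv2.resize(a,(666,600),interpolation=cv2.INTER_CUBIC))
E
```

```text
(no output)
```

View pics/t0c.png

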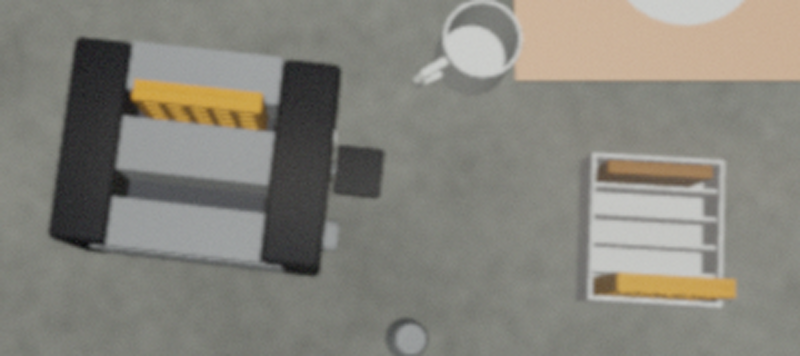

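View pics/s0c.png

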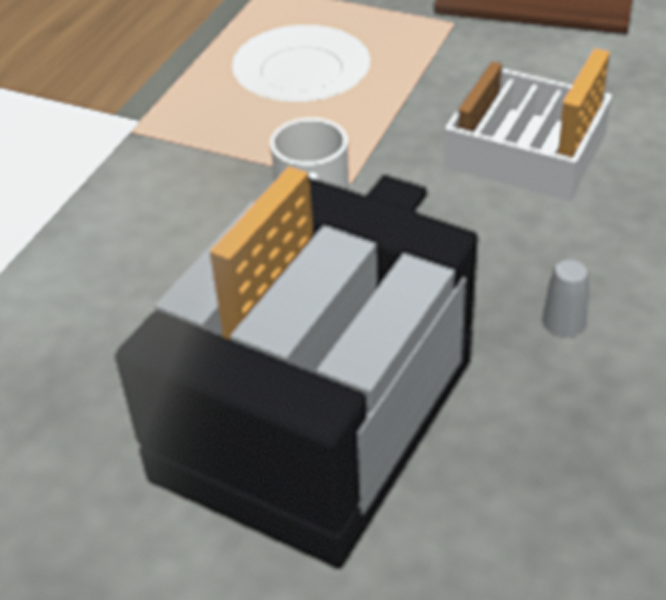

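The waffle stands in the tub's near-robot (-x) compartment, at top crop (675,285), and the crispbread is at the far end. The empty slot is centred at about (190,190), and the paddle is at (360,170). The salt shaker is at (408,338) and the mug at (480,45). Next I back-project these points.

```bash
cat > h.py <<'E'
import numpy as np
from workcell import ctrl
from scipy.spatial.transform import Rotation as R
np.set_printoptions(precision=3,suppress=True)
def bp(c,uv,z):
    i=ctrl.camera_info(c);K=i["camera_matrix"];T=np.array(i["world_from_camera"])
    d=np.linalg.solve(K,[uv[0],uv[1],1])*[1,-1,-1]; d=T[:3,:3]@d;o=T[:3,3]
    return (o+d*(z-o[2])/d[2])[:2]
def proj(c,p):
    i=ctrl.camera_info(c);K=i["camera_matrix"];T=np.array(i["world_from_camera"])
    q=T[:3,:3].T@(np.atleast_2d(p)-T[:3,3]).T; q=K@(q*np.array([[1],[-1],[-1]]));return (q[:2]/q[2]).T
t=lambda X,Y:(180+X/2.2222,150+Y/2.2222)
s=lambda X,Y:(150+X/2.2222,130+Y/2.2222)
E
python3 - <<'E'
from h import *
def show(n,c,f,pts,z):
    P=np.array([bp(c,f(*p),z) for p in pts]);print(n,P.round(1).tolist(),P.mean(0))
show("toaster top",'top',t,[(77,40),(340,68),(318,272),(50,235)],175)
show("lever",'top',t,[(338,146),(384,149),(380,197),(333,194)],160)
show("slot far edge/near edge",'top',t,[(130,172),(272,185),(267,211),(110,197)],175)
show("waffle_in top",'top',t,[(134,80),(266,93),(265,112),(132,100)],237)
show("tub rim",'top',t,[(592,153),(725,160),(722,305),(588,299)],55)
show("waffle top",'top',t,[(617,273),(736,279),(736,298),(617,292)],116)
show("crisp top",'top',t,[(607,161),(712,167),(712,180),(607,174)],76)
show("salt",'top',t,[(409,339)],70)
show("S toaster",'side',s,[(475,233)],175)
show("S lever",'side',s,[(378,178),(426,187),(410,210),(365,197)],160)
show("S waffle top",'side',s,[(594,50),(609,53),(578,107),(564,101)],116)
show("S tub rim",'side',s,[(447,127),(503,68),(612,97),(580,160)],55)
E
```

```text
toaster top [[678.1, 255.6], [651.5, 12.3], [463.7, 32.4], [497.0, 275.7]] [572.579 143.991]
lever [[581.2, 13.9], [578.4, -28.7], [533.6, -24.7], [536.4, 18.6]] [557.426  -5.199]
slot far edge/near edge [[554.7, 204.1], [542.8, 74.3], [519.0, 78.8], [531.8, 221.9]] [537.096 144.761]
waffle_in top [[626.5, 191.8], [615.0, 77.4], [598.3, 78.2], [608.9, 193.2]] [612.15  135.138]
tub rim [[591.2, -246.5], [584.0, -381.1], [437.2, -372.2], [443.1, -238.4]] [ 513.869 -309.547]
waffle top [[466.1, -252.1], [460.5, -364.8], [442.5, -364.0], [448.1, -251.6]] [ 454.301 -308.133]
crisp top [[579.8, -256.1], [573.8, -360.3], [560.7, -359.8], [566.7, -255.7]] [ 570.247 -307.956]
salt [[403.1, -57.5]] [403.051 -57.488]
S toaster [[472.5, 34.9]] [472.459  34.882]
S lever [[581.0, -21.3], [536.6, -24.5], [538.9, 9.9], [582.0, 7.4]] [559.629  -7.121]
S waffle top [[461.6, -363.5], [444.8, -363.4], [451.6, -252.5], [467.8, -257.8]] [ 456.457 -309.3  ]
S tub rim [[592.1, -251.5], [568.4, -384.5], [435.5, -371.3], [441.1, -245.5]] [ 509.267 -313.192]
```

```bash
cat >> h.py <<'E'
def delta(x,y,z,yaw):
    """yaw: heading of tool y in world; tool pointing down"""
    o=ctrl.get_obs();A=R.from_rotvec(o["orientation"])
    ty=np.array([np.cos(yaw),np.sin(yaw),0]);tz=np.array([0,0,-1.]);B=R.from_matrix(np.c_[np.cross(ty,tz),ty,tz])
    print("t",o["t"],"shift",A.inv().apply(np.array([x,y,z])-o["ee_pos"]).round(1),"rot",(A.inv()*B).as_rotvec().round(3),"pos",o["ee_pos"],"F",o["ft_force"],o["width"],"q",o["qpos"])
E
python3 -c "
from h import *
delta(455.3,-308.5,160,-0.05)"
```

```text
t 0.7 shift [ 292.3 -159.2   62.7] rot [ 0.    -0.    -1.106] pos [ 251.887 -571.968  222.699] F [-0.032 -0.235  0.768] 87.63446121573936 q [-1.175  0.423  1.63   0.     1.089 -0.019]
```

```bash
python3 -m creep '[{"translation":[37,-20,8],"angular":[0,0,-0.14],"jaw":1},{"translation":[73,-40,16],"angular":[0,0,-0.28],"jaw":1},{"translation":[115,-62,24],"angular":[0,0,-0.43],"jaw":1},{"translation":[160,-87,34],"angular":[0,0,-0.6],"jaw":1},{"translation":[205,-112,44],"angular":[0,0,-0.77],"jaw":1},{"translation":[250,-136,54],"angular":[0,0,-0.94],"jaw":1},{"translation":[292.3,-159.2,62.7],"angular":[0,0,-1.106],"jaw":1},{"translation":[292.3,-159.2,62.7],"angular":[0,0,-1.106],"jaw":1}]'; python3 - <<'E'
from h import *
import cv2
im=ctrl.get_image("top"); cv2.imwrite("pics/t1.png",cv2.resize(im[200:310,400:560,::-1],(800,550),interpolation=cv2.INTER_CUBIC))
delta(455.3,-308.5,66,-0.05)
E
```

```text
t: 1.7
ee_pos: [456.4, -306.1, 159.4]
orientation: [-2.27, -2.17, -0.0]
ft_force: [-0.2, 0.2, 0.7]
width: 87.9
grasp_force: 0.0
t 1.75 shift [-1.1 -0.4 93.8] rot [-0.001 -0.     0.002] pos [ 455.759 -307.477  159.811] F [ 0.358 -0.307  0.294] 88.06413283023761 q [-0.615  0.398  1.844 -0.     0.901 -0.567]
```

View pics/t1.png

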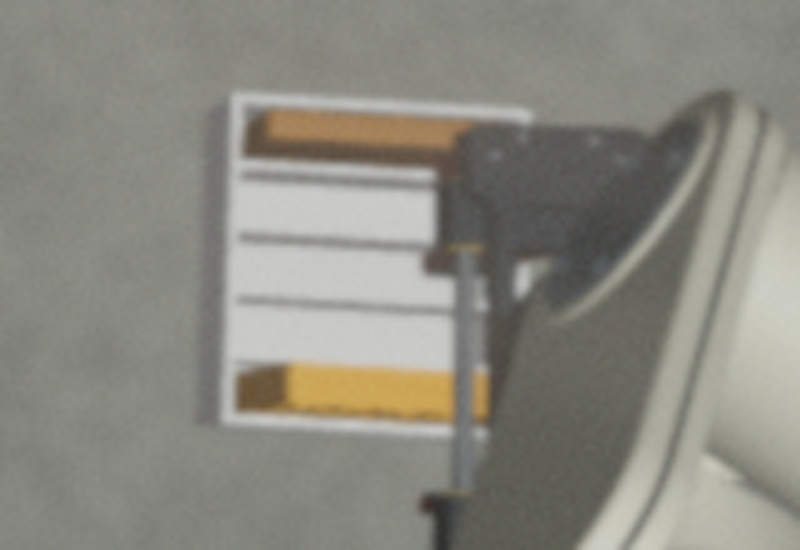

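The open fingers straddle the waffle: far finger at (445,262), near finger at (440,500), waffle between rows 365 and 415. Next I descend and grip.

```bash
python3 -m creep '[{"translation":[-1,0,25],"angular":[0,0,0],"jaw":1},{"translation":[-1,0,50],"angular":[0,0,0],"jaw":1},{"translation":[-1,0,75],"angular":[0,0,0],"jaw":1},{"translation":[-1,0,90],"angular":[0,0,0],"jaw":1},{"translation":[-1,0,94],"angular":[0,0,0],"jaw":1},{"translation":[-1,0,94],"angular":[0,0,0],"jaw":1},{"translation":[-1,0,94],"angular":[0,0,0],"jaw":0},{"translation":[-1,0,94],"angular":[0,0,0],"jaw":0}]' && python3 -m creep '[{"translation":[0,0,0],"angular":[0,0,0],"jaw":0},{"translation":[0,0,0],"angular":[0,0,0],"jaw":0},{"translation":[0,0,0],"angular":[0,0,0],"jaw":0},{"translation":[0,0,0],"angular":[0,0,0],"jaw":0},{"translation":[0,0,0],"angular":[0,0,0],"jaw":0},{"translation":[0,0,0],"angular":[0,0,0],"jaw":0},{"translation":[0,0,0],"angular":[0,0,0],"jaw":0},{"translation":[0,0,0],"angular":[0,0,0],"jaw":0}]'
```

```text
t: 2.75
ee_pos: [455.6, -309.7, 66.7]
orientation: [2.275, 2.164, 0.0]
ft_force: [0.1, -0.2, 0.5]
width: 71.3
grasp_force: 0.0
t: 3.75
ee_pos: [455.2, -309.5, 66.0]
orientation: [-2.276, -2.165, 0.0]
ft_force: [0.2, 1.2, 0.0]
width: 18.3
grasp_force: 30.0
```

```bash
python3 -m creep '[{"translation":[0,0,-15],"angular":[0,0,0],"jaw":0},{"translation":[0,0,-40],"angular":[0,0,0],"jaw":0},{"translation":[0,0,-75],"angular":[0,0,0],"jaw":0},{"translation":[0,0,-115],"angular":[0,0,0],"jaw":0},{"translation":[0,0,-155],"angular":[0,0,0],"jaw":0},{"translation":[0,0,-190],"angular":[0,0,0],"jaw":0},{"translation":[0,0,-205],"angular":[0,0,0],"jaw":0},{"translation":[0,0,-205],"angular":[0,0,0],"jaw":0}]'; python3 - <<'E'
from h import *
delta(525,0,275,-0.1)
delta(535.8,147,275,-0.1)
E
```

```text
t: 4.75
ee_pos: [455.4, -309.7, 271.9]
orientation: [2.275, 2.164, 0.001]
ft_force: [-0.1, 0.6, -1.7]
width: 17.7
grasp_force: 30.0
t 4.75 shift [312.7  54.   -3.4] rot [0.002 0.001 0.05 ] pos [ 455.424 -309.653  271.879] F [-0.085  0.571 -1.703] 17.68866956779624 q [-0.619  0.258  1.75  -0.     1.132 -0.569]
t 4.75 shift [460.1  57.5  -3.5] rot [0.002 0.001 0.05 ] pos [ 455.424 -309.653  271.879] F [-0.085  0.571 -1.703] 17.68866956779624 q [-0.619  0.258  1.75  -0.     1.132 -0.569]
```

```bash
python3 -m creep '[{"translation":[20,3,-4],"angular":[0,0,0.005],"jaw":0},{"translation":[55,8,-4],"angular":[0,0,0.01],"jaw":0},{"translation":[95,15,-4],"angular":[0,0,0.02],"jaw":0},{"translation":[135,22,-4],"angular":[0,0,0.03],"jaw":0},{"translation":[175,29,-4],"angular":[0,0,0.04],"jaw":0},{"translation":[215,36,-4],"angular":[0,0,0.05],"jaw":0},{"translation":[255,43,-4],"angular":[0,0,0.05],"jaw":0},{"translation":[290,48,-4],"angular":[0,0,0.05],"jaw":0}]' && python3 -c "
from h import *
delta(535.8,147,275,-0.1)"
```

```text
t: 5.75
ee_pos: [516.8, -20.7, 273.0]
orientation: [-2.328, -2.106, 0.004]
ft_force: [0.4, -0.4, -0.2]
width: 17.9
grasp_force: 30.0
t 5.75 shift [168.8   2.2  -2. ] rot [-0.003  0.     0.   ] pos [516.807 -20.722 273.044] F [ 0.371 -0.358 -0.222] 17.888131982473954 q [-0.063  0.206  1.815  0.     1.124  0.036]
```

```bash
python3 -m creep '[{"translation":[35,0,-2],"angular":[0,0,0],"jaw":0},{"translation":[70,1,-2],"angular":[0,0,0],"jaw":0},{"translation":[105,1,-2],"angular":[0,0,0],"jaw":0},{"translation":[135,2,-2],"angular":[0,0,0],"jaw":0},{"translation":[155,2,-2],"angular":[0,0,0],"jaw":0},{"translation":[168,2,-2],"angular":[0,0,0],"jaw":0},{"translation":[168,2,-2],"angular":[0,0,0],"jaw":0},{"translation":[168,2,-2],"angular":[0,0,0],"jaw":0}]' && python3 - <<'E'
from h import *
import cv2
for c in("side","top"):
    cv2.imwrite(f"pics/{c}2.png",ctrl.get_image(c)[:,:,::-1])
a=cv2.imread("pics/top2.png")[150:310,180:400];b=cv2.imread("pics/side2.png")[170:390,190:400]
cv2.imwrite("pics/t2c.png",cv2.resize(a,None,fx=3.5,fy=3.5,interpolation=cv2.INTER_CUBIC))
cv2.imwrite("pics/s2c.png",cv2.resize(b,None,fx=2.7,fy=2.7,interpolation=cv2.INTER_CUBIC))
delta(535.8,147,183,-0.1)
E
```

```text
t: 6.75
ee_pos: [536.3, 144.0, 276.8]
orientation: [2.33, 2.107, -0.001]
ft_force: [-0.1, -0.3, -0.6]
width: 18.0
grasp_force: 30.0
t 6.85 shift [ 3.  -0.8 94. ] rot [-0.     0.    -0.001] pos [536.348 143.972 277.004] F [-0.046 -0.325 -0.623] 17.90264372502531 q [ 0.241  0.26   1.734 -0.     1.147  0.342]
```

View pics/t2c.png

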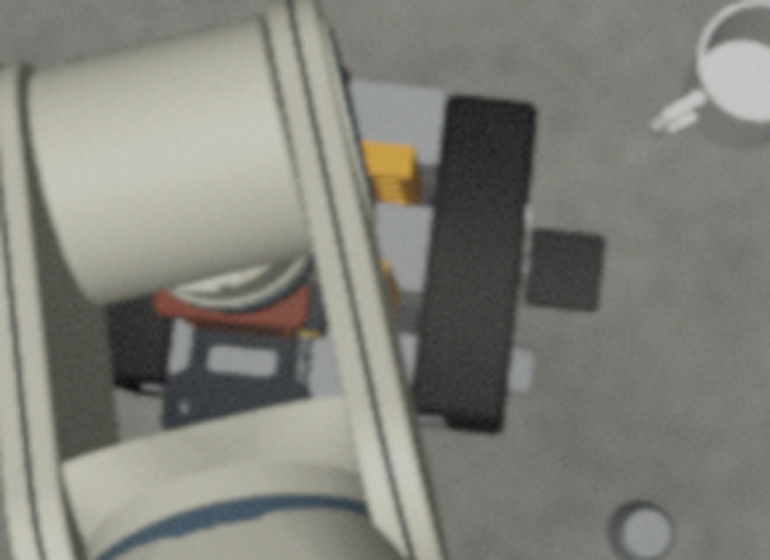

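View pics/s2c.png

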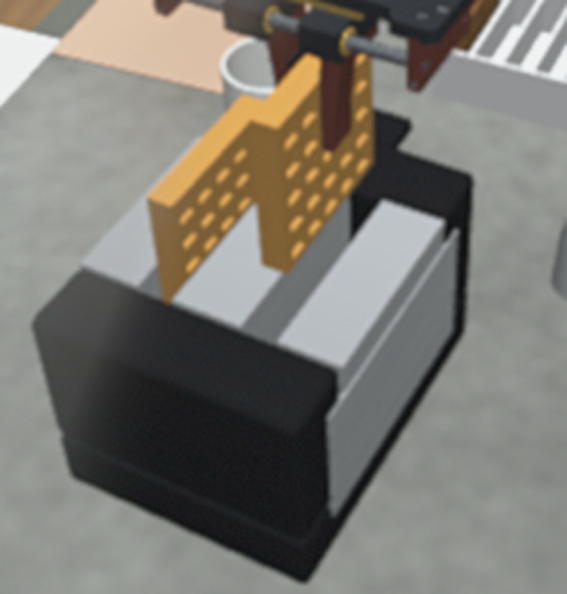

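The side view shows the waffle hanging clear above the slot, with its lower +y corners at (262,263) and (288,273). The slot edges run from (245,328) and (280,345) up to about (383,200). I compare them metrically in the same camera.

```bash
python3 - <<'E'
from h import *
f=lambda X,Y:(190+X/2.7,170+Y/2.7)
for n,p,z in[("wafbot",(262,263),215),("wafbot",(288,273),215),("waftop+y far",(252,122),327),("in bot?",(0,0),0),("slot far edge",(245,328),175),("slot near edge +y",(280,345),175),("slot near edge -y",(383,200),175),("near steel outer",(340,365),175),("outer -y",(445,218),175),("corner",(471,180),175),("corner+y",(336,370),175),("corner far+y",(82,265),175)]:
    print(n,bp("side",f(*p),z))
# predicted corners of waffle from tool pose and slot rect
o=ctrl.get_obs();A=R.from_rotvec(o["orientation"])
def px(p):return ((proj("side",p)-[190,170])*2.7).round(0).tolist()
print("pred waf +y bottom far/near",[px(o["ee_pos"]+A.apply([56,s*9,62])) for s in(1,-1)])
x=np.array([np.cos(.1),-np.sin(.1),0]);y=np.array([np.sin(.1),np.cos(.1),0]);c=np.array([535.8,147,175])
print("pred slot",[px(c+a*x+b*y) for a in(13,-13) for b in(70,-70)])
E
```

```text
wafbot [551.147 196.655]
wafbot [533.36  198.797]
waftop+y far [548.245 200.19 ]
in bot? [1055.296 -242.082]
slot far edge [556.469 215.575]
slot near edge +y [531.112 220.554]
slot near edge -y [518.452  78.916]
near steel outer [491.672 222.319]
outer -y [474.193  80.861]
corner [469.734  39.191]
corner+y [492.44  226.715]
corner far+y [676.016 203.49 ]
pred waf +y bottom far/near [[[261.0, 265.0]], [[287.0, 275.0]]]
pred slot [[[246.0, 328.0]], [[352.0, 189.0]], [[284.0, 342.0]], [[387.0, 201.0]]]
```

```bash
python3 -m creep '[{"translation":[2,0.3,10],"angular":[0,0,0],"jaw":0},{"translation":[2,0.3,25],"angular":[0,0,0],"jaw":0},{"translation":[2,0.3,35],"angular":[0,0,0],"jaw":0},{"translation":[2,0.3,45],"angular":[0,0,0],"jaw":0},{"translation":[2,0.3,50],"angular":[0,0,0],"jaw":0},{"translation":[2,0.3,55],"angular":[0,0,0],"jaw":0},{"translation":[2,0.3,60],"angular":[0,0,0],"jaw":0},{"translation":[2,0.3,60],"angular":[0,0,0],"jaw":0}]' && python3 -c "
from h import *
delta(536.8,146,190,-0.1)"
```

```text
t: 7.85
ee_pos: [536.8, 146.7, 216.7]
orientation: [-2.33, -2.108, 0.001]
ft_force: [-0.3, -1.2, 0.0]
width: 17.9
grasp_force: 30.0
t 7.85 shift [-0.6  0.1 26.7] rot [-0.  0.  0.] pos [536.753 146.651 216.719] F [-0.311 -1.199  0.023] 17.910329371594905 q [0.245 0.331 1.788 0.    1.024 0.345]
```

Inserted 20 mm with no contact force. I continue slowly.

```bash
python3 -m creep '[{"translation":[0,0,6],"angular":[0,0,0],"jaw":0},{"translation":[0,0,12],"angular":[0,0,0],"jaw":0},{"translation":[0,0,18],"angular":[0,0,0],"jaw":0},{"translation":[0,0,22],"angular":[0,0,0],"jaw":0},{"translation":[0,0,25],"angular":[0,0,0],"jaw":0},{"translation":[0,0,27],"angular":[0,0,0],"jaw":0},{"translation":[0,0,28],"angular":[0,0,0],"jaw":0},{"translation":[0,0,28],"angular":[0,0,0],"jaw":0}]' && python3 -m creep '[{"translation":[0,0,0.5],"angular":[0,0,0],"jaw":0},{"translation":[0,0,0.5],"angular":[0,0,0],"jaw":0},{"translation":[0,0,1],"angular":[0,0,0],"jaw":0},{"translation":[0,0,1],"angular":[0,0,0],"jaw":0},{"translation":[0,0,1.5],"angular":[0,0,0],"jaw":0},{"translation":[0,0,1.5],"angular":[0,0,0],"jaw":0},{"translation":[0,0,1.5],"angular":[0,0,0],"jaw":0},{"translation":[0,0,1.5],"angular":[0,0,0],"jaw":0}]'
```

```text
t: 8.85
ee_pos: [536.9, 146.7, 189.0]
orientation: [2.33, 2.108, 0.0]
ft_force: [-0.5, -0.8, 0.6]
width: 18.1
grasp_force: 30.0
t: 9.85
ee_pos: [536.9, 146.7, 187.5]
orientation: [-2.33, -2.108, 0.0]
ft_force: [-0.8, -0.2, -0.5]
width: 17.8
grasp_force: 30.0
```

```bash
python3 -m creep '[{"translation":[0,0,0.4],"angular":[0,0,0],"jaw":0},{"translation":[0,0,0.4],"angular":[0,0,0],"jaw":0},{"translation":[0,0,0.8],"angular":[0,0,0],"jaw":0},{"translation":[0,0,0.8],"angular":[0,0,0],"jaw":0},{"translation":[0,0,1.2],"angular":[0,0,0],"jaw":0},{"translation":[0,0,1.2],"angular":[0,0,0],"jaw":0},{"translation":[0,0,1.2],"angular":[0,0,0],"jaw":0},{"translation":[0,0,1.2],"angular":[0,0,0],"jaw":0}]'
```

```text
t: 10.85
ee_pos: [536.9, 146.7, 186.9]
orientation: [2.33, 2.108, 0.0]
ft_force: [-3.1, -0.5, 7.2]
width: 17.9
grasp_force: 30.0
```

Contact is 7 N, so the waffle is seated. I open partly.

```bash
python3 -m creep '[{"translation":[0,0,-0.4],"angular":[0,0,0],"jaw":0.24},{"translation":[0,0,-0.4],"angular":[0,0,0],"jaw":0.3},{"translation":[0,0,-0.4],"angular":[0,0,0],"jaw":0.36},{"translation":[0,0,-0.4],"angular":[0,0,0],"jaw":0.42},{"translation":[0,0,-0.4],"angular":[0,0,0],"jaw":0.5},{"translation":[0,0,-0.4],"angular":[0,0,0],"jaw":0.5},{"translation":[0,0,-0.4],"angular":[0,0,0],"jaw":0.5},{"translation":[0,0,-0.4],"angular":[0,0,0],"jaw":0.5}]' && python3 -m creep '[{"translation":[0,0,-8],"angular":[0,0,0],"jaw":0.5},{"translation":[0,0,-20],"angular":[0,0,0],"jaw":0.5},{"translation":[0,0,-40],"angular":[0,0,0],"jaw":0.5},{"translation":[0,0,-65],"angular":[0,0,0],"jaw":0.5},{"translation":[0,0,-85],"angular":[0,0,0],"jaw":0.5},{"translation":[0,0,-95],"angular":[0,0,0],"jaw":0.5},{"translation":[0,0,-95],"angular":[0,0,0],"jaw":0.5},{"translation":[0,0,-95],"angular":[0,0,0],"jaw":0.5}]'; python3 - <<'E'
from h import *
import cv2
b=ctrl.get_image("side")[170:390,190:400,::-1]
cv2.imwrite("pics/s3c.png",cv2.resize(b,None,fx=2.7,fy=2.7,interpolation=cv2.INTER_CUBIC))
delta(558.3,-8,282,-0.1)
delta(558.3,-8,180,-0.1)
E
```

```text
t: 11.85
ee_pos: [536.9, 146.7, 186.7]
orientation: [2.33, 2.108, 0.0]
ft_force: [-0.1, 0.4, 0.2]
width: 43.9
grasp_force: 0.0
t: 12.85
ee_pos: [536.4, 146.6, 281.0]
orientation: [-2.329, -2.107, 0.002]
ft_force: [-0.2, 0.3, -0.4]
width: 43.6
grasp_force: 0.0
t 12.9 shift [-151.6   37.2   -1.1] rot [-0.001  0.    -0.   ] pos [536.39  146.567 280.84 ] F [ 0.037 -0.243 -0.07 ] 43.78432331540762 q [0.245 0.258 1.727 0.    1.158 0.345]
t 12.9 shift [-151.6   37.4  100.9] rot [-0.001  0.    -0.   ] pos [536.39  146.567 280.84 ] F [ 0.037 -0.243 -0.07 ] 43.78432331540762 q [0.245 0.258 1.727 0.    1.158 0.345]
```

View pics/s3c.png

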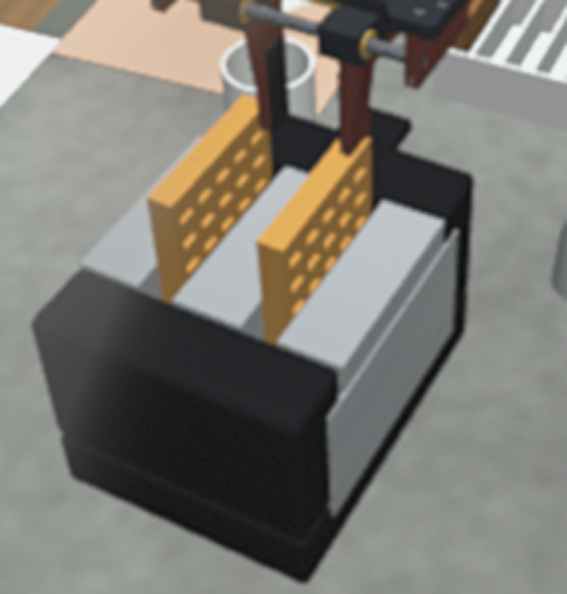

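The waffle stands upright in the near slot, its top +y corner at about (258,245), and the fingers are clear above it. Next I close the gripper and move over the lever.

```bash
python3 -m creep '[{"translation":[-25,6,-5],"angular":[0,0,0],"jaw":0},{"translation":[-60,15,-5],"angular":[0,0,0],"jaw":0},{"translation":[-100,25,-5],"angular":[0,0,0],"jaw":0},{"translation":[-130,32,-2],"angular":[0,0,0],"jaw":0},{"translation":[-150,37,0],"angular":[0,0,0],"jaw":0},{"translation":[-154,37.3,20],"angular":[0,0,0],"jaw":0},{"translation":[-154,37.3,55],"angular":[0,0,0],"jaw":0},{"translation":[-154,37.3,80],"angular":[0,0,0],"jaw":0}]' && python3 -m creep '[{"translation":[0,0,5],"angular":[0,0,0],"jaw":0},{"translation":[0,0,12],"angular":[0,0,0],"jaw":0},{"translation":[0,0,15],"angular":[0,0,0],"jaw":0},{"translation":[0,0,15],"angular":[0,0,0],"jaw":0},{"translation":[0,0,15],"angular":[0,0,0],"jaw":0},{"translation":[0,0,15],"angular":[0,0,0],"jaw":0},{"translation":[0,0,15],"angular":[0,0,0],"jaw":0},{"translation":[0,0,15],"angular":[0,0,0],"jaw":0}]'; python3 - <<'E'
from h import *
import cv2
b=ctrl.get_image("side")[170:390,190:400,::-1]; a=ctrl.get_image("top")[170:280,190:400,::-1]
f=lambda a:cv2.resize(a,(560,int(a.shape[0]*560/210)),interpolation=cv2.INTER_CUBIC)
cv2.imwrite("pics/s4.png",np.hstack([f(b)[:300],]));cv2.imwrite("pics/st4.png",np.vstack([f(b)[:300],f(a)]))
delta(558,-10,160,-0.1)
E
```

```text
t: 13.9
ee_pos: [558.0, -10.2, 199.9]
orientation: [-2.329, -2.107, 0.002]
ft_force: [-0.1, -0.3, -0.5]
width: 0.1
grasp_force: 0.0
t: 14.9
ee_pos: [558.6, -10.3, 186.7]
orientation: [2.33, 2.108, 0.0]
ft_force: [0.1, -0.3, 0.1]
width: 0.2
grasp_force: 0.0
t 15.0 shift [ 0.2 -0.7 26.7] rot [ 0. -0. -0.] pos [558.643 -10.286 186.694] F [ 0.77  -0.307 -1.054] 0.5275802574868316 q [-0.04   0.372  1.806  0.     0.963  0.06 ]
```

View pics/st4.png

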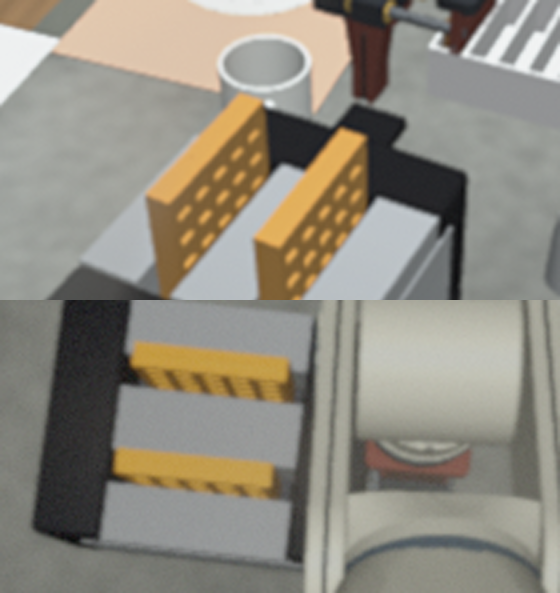

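Both waffles stand upright: the top view has the loaded one at (195,470), centred in its slot. The shut fingers are above the paddle at (370,100). Now I press down.

```bash
python3 -m creep '[{"translation":[0,0,6],"angular":[0,0,0],"jaw":0},{"translation":[0,0,12],"angular":[0,0,0],"jaw":0},{"translation":[0,0,18],"angular":[0,0,0],"jaw":0},{"translation":[0,0,23],"angular":[0,0,0],"jaw":0},{"translation":[0,0,27],"angular":[0,0,0],"jaw":0},{"translation":[0,0,31],"angular":[0,0,0],"jaw":0},{"translation":[0,0,34],"angular":[0,0,0],"jaw":0},{"translation":[0,0,36],"angular":[0,0,0],"jaw":0}]' && python3 -m creep '[{"translation":[0,0,3],"angular":[0,0,0],"jaw":0},{"translation":[0,0,6],"angular":[0,0,0],"jaw":0},{"translation":[0,0,9],"angular":[0,0,0],"jaw":0},{"translation":[0,0,12],"angular":[0,0,0],"jaw":0},{"translation":[0,0,15],"angular":[0,0,0],"jaw":0},{"translation":[0,0,18],"angular":[0,0,0],"jaw":0},{"translation":[0,0,20],"angular":[0,0,0],"jaw":0},{"translation":[0,0,20],"angular":[0,0,0],"jaw":0}]'
```

```text
t: 16.0
ee_pos: [558.5, -10.3, 151.4]
orientation: [-2.33, -2.108, 0.0]
ft_force: [-3.5, -0.7, 8.5]
width: 0.5
grasp_force: 4.4
t: 17.0
ee_pos: [558.6, -10.3, 131.6]
orientation: [2.33, 2.108, 0.0]
ft_force: [-3.3, -0.6, 10.0]
width: 0.5
grasp_force: 4.8
```

```bash
python3 -m creep '[{"translation":[0,0,2],"angular":[0,0,0],"jaw":0},{"translation":[0,0,4],"angular":[0,0,0],"jaw":0},{"translation":[0,0,6],"angular":[0,0,0],"jaw":0},{"translation":[0,0,7],"angular":[0,0,0],"jaw":0},{"translation":[0,0,8],"angular":[0,0,0],"jaw":0},{"translation":[0,0,8.5],"angular":[0,0,0],"jaw":0},{"translation":[0,0,8.5],"angular":[0,0,0],"jaw":0},{"translation":[0,0,8.5],"angular":[0,0,0],"jaw":0}]'; python3 - <<'E'
from h import *
import cv2
b=ctrl.get_image("side")[170:390,190:400,::-1]; a=ctrl.get_image("top")[170:280,190:400,::-1]
f=lambda a:cv2.resize(a,(560,int(a.shape[0]*560/210)),interpolation=cv2.INTER_CUBIC)
cv2.imwrite("pics/st5.png",np.vstack([f(b)[:300],f(a)]))
delta(558,-10,122.5,-0.1)
E
```

```text
t: 18.0
ee_pos: [558.6, -10.3, 123.8]
orientation: [2.33, 2.108, 0.0]
ft_force: [-7.0, 0.0, 17.9]
width: 0.4
grasp_force: 8.8
t 18.1 shift [ 0.3 -0.7  1.3] rot [0. 0. 0.] pos [558.637 -10.338 123.833] F [-6.007 -0.031 17.333] 0.5905128654208565 q [-0.04   0.462  1.844 -0.     0.835  0.06 ]
```

View pics/st5.png

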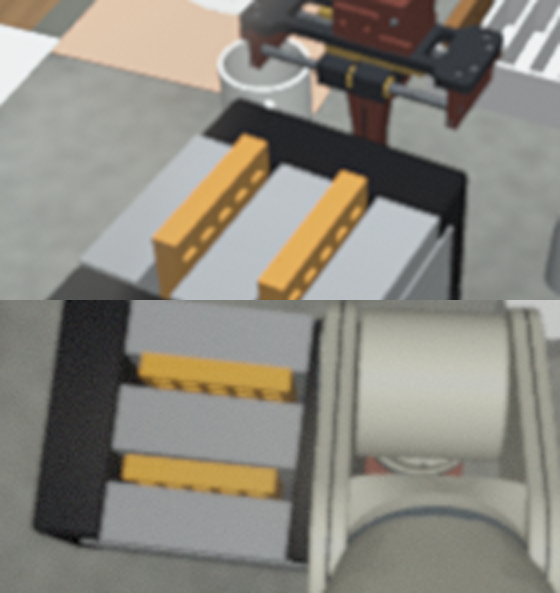

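Both waffles went down together and are upright, with tops at (345,172) and (245,135). I press 1 mm more to see whether it is at the stop, and measure the drop.

```bash
python3 -m creep '[{"translation":[0,0,0.5],"angular":[0,0,0],"jaw":0},{"translation":[0,0,0.8],"angular":[0,0,0],"jaw":0},{"translation":[0,0,0.8],"angular":[0,0,0],"jaw":0},{"translation":[0,0,0.8],"angular":[0,0,0],"jaw":0},{"translation":[0,0,0.8],"angular":[0,0,0],"jaw":0},{"translation":[0,0,0.8],"angular":[0,0,0],"jaw":0},{"translation":[0,0,0.8],"angular":[0,0,0],"jaw":0},{"translation":[0,0,0.8],"angular":[0,0,0],"jaw":0}]'; python3 - <<'E'
from h import *
f=lambda X,Y:np.array((190+X/2.667,170+Y/2.667))
for u,v in[((343,128),(343,171)),((243,95),(243,135))]:
    p=np.r_[bp("side",f(*u),237),237]
    zs=np.arange(190,238,.5); print(zs[np.argmin([abs(proj("side",[p[0],p[1],z])[0]-f(*v)).sum() for z in zs])])
E
```

```text
t: 19.1
ee_pos: [558.6, -10.4, 123.4]
orientation: [2.329, 2.108, 0.0]
ft_force: [-7.1, 0.2, 21.5]
width: 0.3
grasp_force: 10.5
200.0
202.5
```

```bash
python3 -c "
from workcell import ctrl
print(ctrl.close_job())"
```

```text
the job is handed in; nothing more can be done
None
```

I handed the job in at about 19 s. The waffle stands upright in the near slot, and the shut fingers hold the lever down at what I take to be the third click (about 36–37 mm of travel, about 21 N). The hand-in returned no verdict, and I did not re-check the crispbread, jam jar or salt shaker at the end.

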